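# Swing the indicator clear and lift the mandrel level out of its V-blocks

## Robot

A 6-joint arm with a two-finger parallel gripper is mounted at the origin on the work surface. World frame = base frame: x ahead of the robot, y to its left, z up, the work surface at z = 0. Lengths are in m, angles in rad, forces in N, time in s.
With the tool pointing down it reaches from about 0.375 to 0.9 m from the base axis. Payload 3.1 kg.
Tool frame: the origin (TCP) lies at the very end of the fingers, on their centre line; the grasp point (between the pads) lies robot.grasp_offset behind it (robot.grasp_offset is the distance from the TCP to the grasp point, in m); z points along the fingers, y is the direction in which the jaws open and shut (so a half turn about z gives the same grasp; the last joint's range is limited). The gripper opens to 87 mm and grips with 3 to 60 N. Pads are 19 mm wide; open, the fingers measure 117 mm over their backs; the gripper's body (75 mm by 190 mm) begins 51 mm behind the grasp point.
Start: joints at [0.941, 0.527, 1.433, -0, 1.181, -0.178], TCP at [0.273, 0.562, 0.193] pointing down, gripper open.
Joint ranges: [-3.08, 3.08], [-0.75, 2.2], [0.22, 2.44], [-1.43, 4.57], [0, 2.65], [-2.85, 2.85]. Speed limits (rad/s): [2.79, 2.79, 3.14, 3.14, 3.14, 3.14].

## Interface

Orientations are given as a unit quaternion [x, y, z, w].
In Python, from rig import robot gives the robot as it stands.
- The arm moves only by the tool drive_tool, never from a script. Its argument "targets" is one flat list of numbers, 6 for each row, row after row: the shift along the tool's x, y, z in cm, then the turn, a rotation vector about the tool's x, y, z in degrees. A call has 1 to 12 rows; each row is the pose to reach, as a shift and turn from the pose commanded when the call began, along the tool's axes at that moment; what a row does not reach only later rows make up. A row lasts 1/12 s, in which the tool goes at most 41.7 mm and 7.16 degrees, less where a joint would pass 70% of its speed; a pose out of reach is approached as far as the arm can. A call with a gripper value outside its range is refused whole. "grip" is the gripper command: -1 is fully open, 1 is shut, values between are in proportion, set as the call begins (left out, the last holds). The fingers move at their own pace and stop on an object; "squeeze" is the grip in N (left out, the last holds). Time passes only in rows, so rows that repeat a pose let the fingers close. It gives the time, the measured TCP pose, the force and the opening at its end, in the units of the state.
- robot.get_obs(): the state, without advancing time (a new reading comes with each control period).
- robot.camera(name): name is "scene" or "top" or "wrist"; returns (picture, depth): 480x640x3 uint8, red, green, blue; 480x640 float32, m along the optical axis (not along the pixel's ray), 0 where there is no reading.
- robot.calibration(name): a dict with "mtx" (3x3 intrinsics, pixels), "distortion" ([k1, k2, p1, p2, k3] as OpenCV has them; the pictures are not rectified), "R" (3x3) and "t" (3): a world point X has camera coordinates R X + t; the wrist camera has in their place "hand_eye" (4x4, takes a point from camera to tool coordinates, whose origin is the TCP and whose axes are the flange's). Camera axes: x right, y down, z forward; pixel columns grow to the right and rows downward; lengths in m; the calibration is good to about 2 mm. A picture is of the moment at which its call begins: read the wrist's pose just before it. calibration takes no time and is no camera call.
- robot.hand_in(): hands the job in, once; it reports no verdict.
The state is a dict: "time": time; "q": joint angles; "joint_velocities": joint speeds; "joint_torque": joint torques, N m; "position": TCP position; "tool_rot": TCP orientation; "ft_force": force on the tool from outside, world axes, zero at the start; "moment": the same for the moment, N m; "grip_width": finger opening in m.
Only numpy, scipy, OpenCV 4.12 (cv2) and the standard library are available. Lean on these libraries where they do the work, as an engineer would, in place of code of your own. Each camera call takes 0.05 s, during which the arm holds its last target.

## Task

The mandrel lies in the pair of V-blocks under the dial indicator, and I want to wipe the grooves: swing the indicator arm by its upright knob about 60 degrees or more to either side and leave it there, then lift the mandrel straight up about 10 cm, keeping it level all the way. Finish while holding it there in the gripper, level and still above the blocks, touching nothing else; do not put it down. Keep the indicator off the mandrel, and leave the vise, spacer ring and brass nuts alone.

Things in the scene. Friction and masses are not known exactly. Their poses are not given: they have to be found in the camera images.
- plate: cast-iron surface plate, fixed, 560 x 800 x 25 mm, chipped edges; origin under its centre at bench height, so its top is 25 mm above the bench; everything stands on it
- vblocks: pair of grey steel V-blocks, fixed, one body; origin midway between them at the height of the plate's top. Grooves run along its y axis. Each block is 60 (x) x 26 (y) x 60 mm high, with a 90 degree V whose bottom is 40 mm above the plate; block centres at y = +-59 mm, so 92 mm is open between them (but for a tie bar 8 mm high, 30 mm wide)
- mandrel: the loose polished steel mandrel as a body; same origin and axes as mandrel_balance
- mandrel_balance (a point): balance point of the polished steel mandrel, on its axis: grip here; x axis along the mandrel to its collar. Shaft 22 mm in diameter, 190 mm long overall; the last 15 mm at +x is a collar of 36 mm. This point is 105 mm from the plain end. In the V-blocks the axis is level, 55.6 mm above the plate, this point within 18 mm of the gap's middle. 0.5 to 0.8 kg
- stand: indicator stand, fixed: block 55 x 60 x 55 mm with a 14 mm post; origin under the post at the plate's top. It stands beyond the V-blocks as seen from the robot and carries the swinging arm
- indicator_arm (a joint): swing angle of the indicator arm about the vertical post, rad: 0 when the arm points along the stand's own -x axis (over the mandrel), positive counter-clockwise from above, stops at -1.4 and 1.4. Starts between -0.2 and 0.2; friction (about 1 N at the knob) keeps it where it is left
- swing_knob (a point): grip point on the arm's knob, a plain upright steel pin of 14 mm diameter, 160 to 215 mm above the plate; the point is on its axis, 17.5 mm below its top, 120 mm from the hinge axis. The arm is a 10 mm bar 150 mm above the plate; at its end, 147 to 169 mm from the hinge axis, is a 50 mm dial, top 175 mm and stem tip 95 mm above the plate (18 mm or more over the mandrel)
- swing_hinge (a point): point on the vertical hinge axis of the indicator arm at the height of swing_knob; the post's head ends 163 mm above the plate
- vise: small bench vise with open smooth jaws, fixed, 168 x 70 x 75 mm; origin under its centre; bystander
- spacer: green anodized spacer ring lying flat, 48 mm outside, 27 mm hole, 12 mm high; origin under its centre; bystander
- nut_a: brass knurled nut, 30 mm across, 18 mm high; origin under its centre; bystander
- nut_b: second brass knurled nut, the same; bystander
Mind the look-alikes: they are no part of the job. Of the things that look like the mandrel, the larger one is meant.

How it is judged:
By the outcome, as a careful person would: the job done as asked, in the order asked, and still so for the second after the job is handed in, while the arm keeps its last pose, push and grip.
It also fails if it takes over 48 s, if anything falls off the work surface, if the arm or the gripper's body presses on something with over 40 N, if the wrist force passes 120 N, or if a joint passes its speed limit or range.

## Working session

There is one attempt and no reset: what is moved stays moved. The work goes in short steps, Python scripts to look and compute and a tool call to move; the robot and the scene stay as the last step left them, time stands still between calls to the robot, and variables do not carry over. Pictures are saved under pics/ and viewed, and the job is handed in when it is done.

Besides the shell and the picture viewer there is one more tool, called after "Emit:" as a command line: name --argument value ..., lists and objects as JSON in quotes. drive_tool: Moves the arm, as the interface text tells. Its arguments: {"type":"object","properties":{"targets":{"type":"array","items":{"type":"number"}},"grip":{"type":"number"},"squeeze":{"type":"number"}},"required":["targets"]}

```bash
ls; mkdir -p pics; python3 - <<'E'
from rig import robot
import cv2, numpy as np
o=robot.get_obs(); print(o)
print(robot.grasp_offset)
for n in ("scene","top"):
    p,d=robot.camera(n); cv2.imwrite(f"pics/{n}0.png",p[:,:,::-1]); np.savez(f"{n}0.npz",p=p,d=d)
    print(n,robot.calibration(n))
print(robot.calibration("wrist"))
E
```

```text
pics
{'time': 0.0, 'q': array([ 9.40509641e-01,  5.28450175e-01,  1.43389395e+00, -9.41018136e-06,
        1.18142328e+00, -1.78491476e-01]), 'joint_velocities': array([ 0.00017202,  0.00053521, -0.00055187, -0.00290503,  0.00084942,
       -0.00134213]), 'joint_torque': array([-1.60091059e-05, -4.40025187e+01, -1.76596588e+01,  6.34339848e-02,
        5.80392906e-02, -1.50020733e-04]), 'position': array([0.27235574, 0.56164789, 0.19228421]), 'tool_rot': array([ 2.23979374e-01,  9.74593278e-01, -1.00138439e-03, -4.23836325e-04]), 'ft_force': array([-0.85425219, -1.00061645,  0.34170294]), 'moment': array([0.04319757, 0.02778265, 0.00592016]), 'grip_width': 0.08728279563329819}
0.0187
scene {'mtx': array([[484.14636881,   0.        , 322.61756821],
       [  0.        , 484.14636881, 242.2722175 ],
       [  0.        ,   0.        ,   1.        ]]), 'distortion': array([0.00440211, 0.        , 0.        , 0.        , 0.        ]), 'R': array([[-0.88564146,  0.4643669 , -0.00160958],
       [ 0.38143837,  0.72549438, -0.57285485],
       [-0.26484709, -0.50795796, -0.81965525]]), 't':
[... 421 characters left out ...]
442,  0.00656007, -0.99607902]]), 't': array([1.57094434e-04, 4.32881552e-01, 1.39047491e+00])}
{'mtx': array([[347.82490867,   0.        , 319.85265301],
       [  0.        , 347.82490867, 247.79354872],
       [  0.        ,   0.        ,   1.        ]]), 'distortion': array([-0.00279906,  0.        ,  0.        ,  0.        ,  0.        ]), 'hand_eye': array([[ 3.65561660e-04, -9.67917397e-01, -2.51268339e-01,
         6.81556398e-02],
       [ 9.99999680e-01,  5.32784399e-04, -5.97487717e-04,
        -4.71524456e-04],
       [ 7.12190607e-04, -2.51268040e-01,  9.67917282e-01,
        -1.91891830e-01],
       [ 0.00000000e+00,  0.00000000e+00,  0.00000000e+00,
         1.00000000e+00]])}
```

View pics/scene0.png

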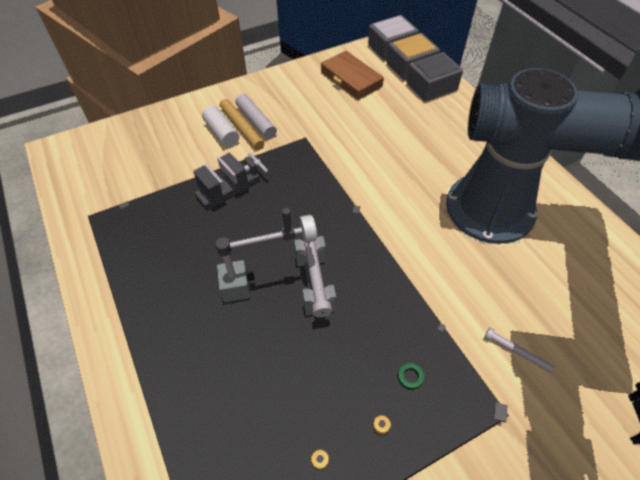

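View pics/top0.png

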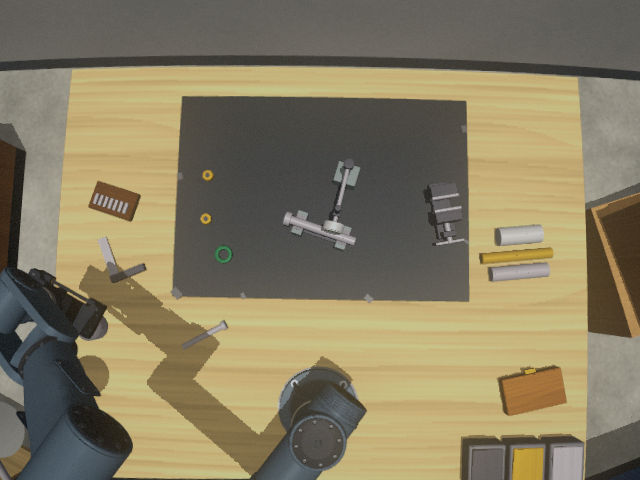

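The mandrel lies in the V-blocks: top view (288,218) to (355,241), collar at the left. The look-alike is a small headed pin on the bench at (205,335). The larger one, in the blocks under the dial, is the one meant. The knob is near (338,208) and the post near (348,163). I'll enlarge to confirm.

```bash
python3 - <<'E'
import cv2, numpy as np
a=np.load("top0.npz")["p"][:,:,::-1]; b=np.load("scene0.npz")["p"][:,:,::-1]
c=cv2.resize(a[145:265,270:380],None,fx=5,fy=5,interpolation=cv2.INTER_CUBIC)
cv2.imwrite("pics/topcrop.png",c)
c=cv2.resize(b[195:325,205:345],None,fx=4.6,fy=4.6,interpolation=cv2.INTER_CUBIC)
cv2.imwrite("pics/scenecrop.png",c)
E
```

```text
(no output)
```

View pics/topcrop.png

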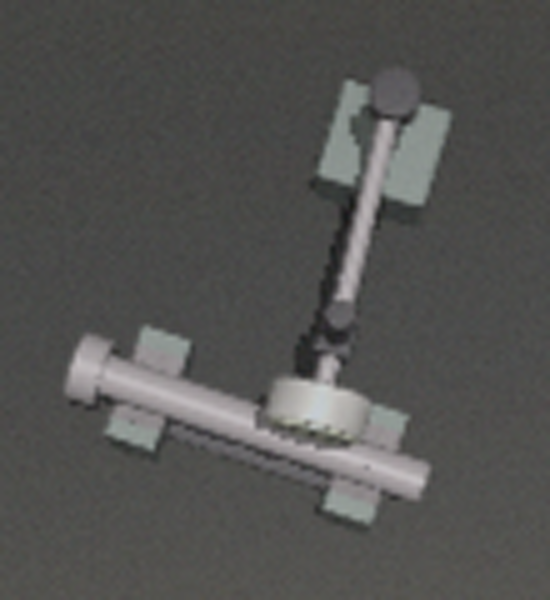

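View pics/scenecrop.png

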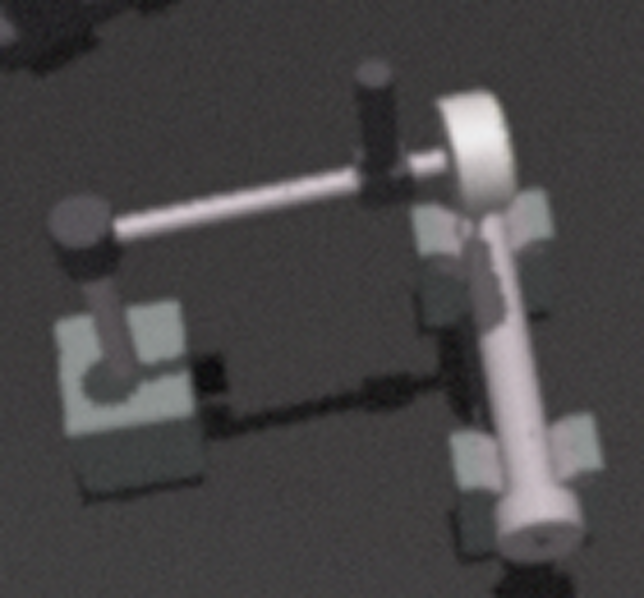

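Confirmed. In the top view, the headed shaft in the two blocks has its collar at the left end and the dial above its right half. I'll measure the points next.

```bash
cat > h.py <<'E'
import numpy as np, cv2
from scipy.spatial.transform import Rotation as Rn
from rig import robot
def ray(n,uv,T=None):
    c=robot.calibration(n)
    u=cv2.undistortPoints(np.array([[uv]],float),c["mtx"],c["distortion"])[0,0]
    d=np.array([u[0],u[1],1.]);
    if n=="wrist":
        H=T@c["hand_eye"]; return H[:3,3],H[:3,:3]@d
    R,t=c["R"],c["t"]; return -R.T@t,R.T@d
def onz(n,uv,z,T=None):
    o,d=ray(n,uv,T); return o+d*(z-o[2])/d[2]
def tri(l):
    A=np.zeros((3,3));b=np.zeros(3)
    for o,d in l:
        d=d/np.linalg.norm(d);P=np.eye(3)-np.outer(d,d);A+=P;b+=P@o
    x=np.linalg.solve(A,b); return x,[np.linalg.norm(np.cross(x-o,d/np.linalg.norm(d))) for o,d in l]
def pose():
    o=robot.get_obs();T=np.eye(4);T[:3,:3]=Rn.from_quat(o["tool_rot"]).as_matrix();T[:3,3]=o["position"];return T
def proj(n,X,T=None):
    c=robot.calibration(n)
    if n=="wrist":
        M=np.linalg.inv(T@c["hand_eye"]);R,t=M[:3,:3],M[:3,3]
    else: R,t=c["R"],c["t"]
    return cv2.projectPoints(np.array([X],float),cv2.Rodrigues(R)[0],t,c["mtx"],c["distortion"])[0][0,0]
E
python3 - <<'E'
from h import *
t=lambda x,y:(x/5+270-.4,y/5+145-.4); s=lambda x,y:(x/4.6+205-.4,y/4.6+195-.4)
for nm,a,b,z in (("post",t(395,90),s(82,218),.188),("knob",t(342,313),s(374,72),.24)):
    print(nm,onz("top",a,z),onz("scene",b,z),tri([ray("top",a),ray("scene",b)]))
# mandrel in top
d=np.load("top0.npz"); g=d["p"].astype(int).sum(2)
def P(x,y,z=.0806): return onz("top",t(x,y),z)
print("collar end",P(66,400),P(84,337),"plain end",P(432,458),P(425,499),"shaft near collar",P(112,357),P(100,402))
print("scene collar face", onz("scene",s(540,545),.0806),"dial", onz("top",t(318,408),.175+.02))
E
```

```text
post [ 0.6193122  -0.06324194  0.188     ] [ 0.62072001 -0.06105377  0.188     ] (array([ 0.6202774 , -0.06346653,  0.18462578]), [np.float64(0.00012548584842761006), np.float64(0.00012548584842772713)])
knob [ 0.50158528 -0.03749603  0.24      ] [ 0.50435076 -0.03463729  0.24      ] (array([ 0.50270143, -0.03785509,  0.23539227]), [np.float64(0.0004205118635673407), np.float64(0.0004205118635674084)])
collar end [0.47984535 0.09975401 0.0806    ] [0.51289504 0.09119659 0.0806    ] plain end [ 0.45279123 -0.08971096  0.0806    ] [ 0.43150473 -0.08632478  0.0806    ] shaft near collar [0.50265392 0.07644068 0.0806    ] [0.47907921 0.08213223 0.0806    ]
scene collar face [0.50377781 0.09826983 0.0806    ] dial [ 0.46334971 -0.02810833  0.195     ]
```

Checks hold: knob to post is 120.5 mm (spec 120) and mandrel length is 191 mm (spec 190). Plan: grip the knob with the jaws tangential, swing it clockwise about 72° toward the open left side, then grip the mandrel. First I'll hover high above the knob.

```bash
cat >> h.py <<'E'
def plan(p,yaw,label=""):
    """shift (cm) and rotvec (deg) in current tool axes to reach TCP p with tool down, tool-x yaw (deg)"""
    T=pose(); y=np.deg2rad(yaw)
    X=np.array([np.cos(y),np.sin(y),0]);Z=np.array([0,0,-1.]);R=np.stack([X,np.cross(Z,X),Z],1)
    s=T[:3,:3].T@(np.array(p)-T[:3,3])*100; r=Rn.from_matrix(T[:3,:3].T@R).as_rotvec(degrees=True)
    print(label,np.round(s,2),np.round(r,2)); return s,r
E
python3 -c "
from h import *
plan((.272,.562,.33),154,'up'); plan((.5027,-.0379,.33),167.8,'hover')"
```

```text
up [  0.05  -0.02 -13.76] [-0.11 -0.02  0.11]
hover [-46.89 -43.92 -13.69] [ -0.11  -0.03 -13.69]
```

Emit:
drive_tool --targets '[0,0,-4,0,0,0,0,0,-8,0,0,0,0,0,-12,0,0,0,-2,-2,-13.7,0,0,-1,-5,-4.7,-13.7,0,0,-2,-8,-7.5,-13.7,0,0,-3,-11,-10.3,-13.7,0,0,-4,-14,-13.1,-13.7,0,0,-5,-17,-15.9,-13.7,0,0,-6,-20,-18.7,-13.7,0,0,-7,-23,-21.5,-13.7,0,0,-8,-26,-24.3,-13.7,0,0,-9]' --grip -1 --squeeze 10

```text
time: 1.1
position: [0.4005, 0.2283, 0.33]
tool_rot: [0.146, 0.989, -0.0, -0.0]
ft_force: [1.1, 1.1, 0.2]
grip_width: 0.0871
```

Emit:
drive_tool --targets '[-3,-2.8,0,0,0,-1,-6,-5.6,0,0,0,-2,-9,-8.4,0,0,0,-3,-12,-11.2,0,0,0,-4,-15,-14,0,0,0,-5,-17,-15.9,0,0,0,-5,-18,-16.8,0,0,0,-5,-18,-16.8,0,0,0,-5,-18,-16.8,0,0,0,-5]'

```text
time: 1.85
position: [0.5233, 0.0176, 0.3297]
tool_rot: [0.104, 0.995, 0.001, -0.001]
ft_force: [-1.1, 0.6, 0.1]
grip_width: 0.0869
```

```bash
python3 - <<'E'
from h import *
o=robot.get_obs();print(o["time"],o["position"],o["joint_velocities"].round(3))
T=pose();p,d=robot.camera("wrist");cv2.imwrite("pics/w1.png",p[:,:,::-1]);np.savez("w1.npz",p=p,d=d,T=T)
for n,X in (("knobtop",(.5027,-.0379,.24)),("post",(.6203,-.0635,.188)),("bal",(.472,.0127,.0806))): print(n,proj("wrist",X,T))
plan((.5027,-.0379,.33),167.8)
E
```

```text
1.85 [0.52332137 0.01763912 0.32966185] [ 0.033 -0.019  0.018  0.005  0.004 -0.001]
knobtop [249.69793099 232.27144863]
post [264.2841809  333.61515146]
bal [307.84102078 173.92107803]
 [ 0.82 -5.93 -0.02] [ 0.05 -0.12  0.34]
```

View pics/w1.png

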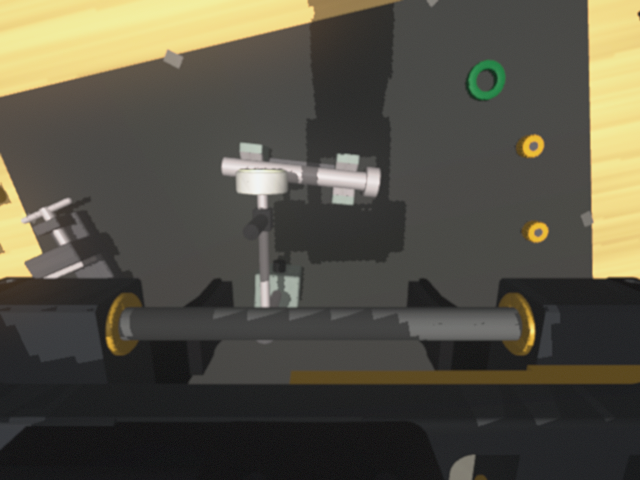

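The wrist view shows the knob top at about (250,231) against a predicted (250,232), and the mandrel running from (224,165) to (380,182) with its collar at the right. The predicted balance point (308,174) falls on it. Both agree, so I'll move over the knob and descend.

Emit:
drive_tool --targets '[0.3,-2,0,0,0,0,0.6,-4,0,0,0,0,0.8,-5.9,0,0,0,0.3,0.8,-5.9,0,0,0,0.3,0.8,-5.9,0,0,0,0.3,0.8,-5.9,0,0,0,0.3]'

```text
time: 2.4
position: [0.5037, -0.0371, 0.3305]
tool_rot: [0.105, 0.994, 0.0, 0.0]
ft_force: [-0.6, 0.2, 0.1]
grip_width: 0.0868
```

```bash
python3 - <<'E'
from h import *
T=pose();p,d=robot.camera("wrist");np.savez("w2.npz",p=p,d=d,T=T)
cv2.imwrite("pics/w2.png",cv2.resize(p[130:330,200:440,::-1],None,fx=3,fy=3,interpolation=cv2.INTER_CUBIC))
for n,X in (("knobtop",(.5027,-.0379,.24)),("bal",(.472,.0127,.0806)),("plain",(.442,-.088,.0806)),("coll",(.4964,.0955,.0806))):
    q=proj("wrist",X,T);print(n,q,(q-[200,130])*3)
plan((.5027,-.0379,.204),167.8)
E
```

```text
knobtop [319.41801921 241.00660762] [358.25405763 333.01982286]
bal [353.98244817 179.72643819] [461.9473445  149.17931457]
plain [269.87248217 172.94896354] [209.61744651 128.84689062]
coll [422.47795984 185.05416616] [667.43387952 165.16249849]
 [ 0.11 -0.1  12.64] [0.04 0.01 0.13]
```

View pics/w2.png

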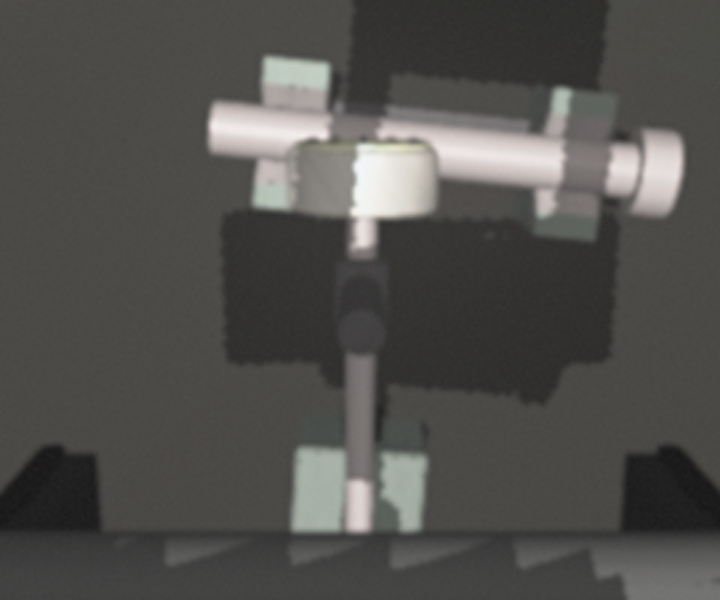

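The knob top is at (361,331) in the crop against a predicted (358,333), so it sits centred between the fingers. The bar is parallel to the stand's edges, so the swing angle is near 0. Descending and gripping.

Emit:
drive_tool --targets '[0.1,0,3,0,0,0,0.1,0,6,0,0,0,0.1,0,9,0,0,0,0.1,0,11.5,0,0,0,0.1,0,12.5,0,0,0,0.1,0,12.5,0,0,0,0.1,0,12.5,0,0,0]'

```text
time: 3.03
position: [0.5032, -0.0377, 0.205]
tool_rot: [0.105, 0.994, 0.0, -0.001]
ft_force: [0.3, -0.3, 0.9]
grip_width: 0.0867
```

Emit:
drive_tool --targets '[0,0,0,0,0,0,0,0,0,0,0,0,0,0,0,0,0,0,0,0,0,0,0,0,0,0,0,0,0,0,0,0,0,0,0,0,0,0,0,0,0,0,0,0,0,0,0,0]' --grip 1 --squeeze 10

```text
time: 3.7
position: [0.5031, -0.0388, 0.2053]
tool_rot: [0.106, 0.994, -0.0, 0.0]
ft_force: [-0.5, 0.3, 0.3]
grip_width: 0.0414
```

```bash
python3 - <<'E'
from h import *
o=robot.get_obs();print(o["time"],o["position"],o["grip_width"],o["ft_force"])
T=pose();H=np.array([.6200,-.0635]);k=T[:2,3];v=k-H;print(np.linalg.norm(v),np.degrees(np.arctan2(v[1],v[0])))
v=v/np.linalg.norm(v)*.12;H=k-v
a0=np.degrees(np.arctan2(v[1],v[0]));x0=np.degrees(np.arctan2(T[1,0],T[0,0]))
for dth in range(0,-79,-6):
    w=Rn.from_euler('z',dth,degrees=True).as_matrix()[:2,:2]@v
    D=np.array([*(H+w-k),0]); s=T[:3,:3].T@D*100; print(dth,s.round(2), "turn z",-dth)
E
```

```text
3.7 [ 0.50312588 -0.03882838  0.20532725] 0.041431180731684385 [-0.54994336  0.28095439  0.2673404 ]
0.11944977494769486 168.08010868300204
0 [0. 0. 0.] turn z 0
-6 [-0.06  1.25  0.  ] turn z 6
-12 [-0.25  2.5   0.  ] turn z 12
-18 [-0.57  3.71  0.  ] turn z 18
-24 [-1.01  4.89  0.  ] turn z 24
-30 [-1.58  6.01  0.  ] turn z 30
-36 [-2.26  7.06  0.  ] turn z 36
-42 [-3.04  8.04  0.  ] turn z 42
-48 [-3.93  8.94  0.  ] turn z 48
-54 [-4.9   9.73  0.  ] turn z 54
-60 [-5.95 10.42  0.  ] turn z 60
-66 [-7.07 11.    0.  ] turn z 66
-72 [-8.24 11.45  0.  ] turn z 72
-78 [-9.45 11.78  0.  ] turn z 78
```

Emit:
drive_tool --targets '[0,0,0,0,0,0,0,0,0,0,0,0,0,0,0,0,0,0,0,0,0,0,0,0,0,0,0,0,0,0,0,0,0,0,0,0,0,0,0,0,0,0,0,0,0,0,0,0,0,0,0,0,0,0]'

```text
time: 4.45
position: [0.5031, -0.0386, 0.2052]
tool_rot: [0.106, 0.994, 0.0, -0.0]
ft_force: [-0.0, 0.5, -0.1]
grip_width: 0.0129
```

Emit:
drive_tool --targets '[-0.02,0.62,0,0,0,3,-0.06,1.25,0,0,0,6,-0.14,1.88,0,0,0,9,-0.25,2.5,0,0,0,12,-0.4,3.1,0,0,0,15,-0.57,3.71,0,0,0,18,-0.78,4.3,0,0,0,21,-1.01,4.89,0,0,0,24,-1.28,5.46,0,0,0,27,-1.58,6.01,0,0,0,30,-1.58,6.01,0,0,0,30,-1.58,6.01,0,0,0,30]'

```text
time: 5.45
position: [0.5314, 0.0169, 0.2052]
tool_rot: [0.359, 0.933, 0.0, 0.0]
ft_force: [-0.6, 0.9, 0.4]
grip_width: 0.013
```

```bash
python3 - <<'E'
from h import *
o=robot.get_obs();print(o["time"],o["position"],o["grip_width"],o["ft_force"])
T=pose();H=np.array([.50312+.11741,-.0387-.0248]);k=T[:2,3];v=k-H;print(np.linalg.norm(v),np.degrees(np.arctan2(v[1],v[0])))
p,d=robot.camera("scene");cv2.imwrite("pics/s2.png",cv2.resize(p[150:350,150:400,::-1],None,fx=3,fy=3))
for dth in range(0,-49,-6):
    w=Rn.from_euler('z',dth,degrees=True).as_matrix()[:2,:2]@v
    D=np.array([*(H+w-k),0]); s=T[:3,:3].T@D*100; print(dth,s.round(2))
E
```

```text
5.45 [0.531417   0.01686682 0.20518949] 0.01300064466412439 [-0.60446351  0.89532452  0.3997663 ]
0.1199998033824751 137.95418736388766
0 [0. 0. 0.]
-6 [-0.06  1.25  0.  ]
-12 [-0.26  2.5   0.  ]
-18 [-0.58  3.71  0.  ]
-24 [-1.03  4.88  0.  ]
-30 [-1.6  6.   0. ]
-36 [-2.29  7.06  0.  ]
-42 [-3.08  8.03  0.  ]
-48 [-3.96  8.92  0.  ]
```

View pics/s2.png

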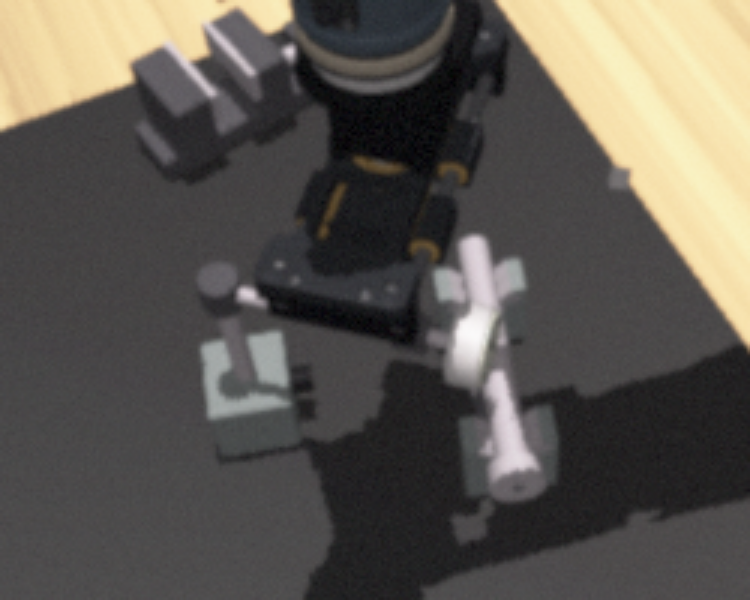

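The dial has moved to (475,348) in the crop and follows the gripper. I'll continue the arc another 43°, to about 73° in all.

Emit:
drive_tool --targets '[-0.06,1.25,0,0,0,6,-0.15,1.88,0,0,0,9,-0.26,2.5,0,0,0,12,-0.41,3.11,0,0,0,15,-0.58,3.71,0,0,0,18,-0.79,4.3,0,0,0,21,-1.03,4.88,0,0,0,24,-1.3,5.45,0,0,0,27,-1.6,6.0,0,0,0,30,-1.93,6.54,0,0,0,33,-2.29,7.06,0,0,0,36,-2.67,7.55,0,0,0,39]'

```text
time: 6.5
position: [0.6011, 0.0545, 0.2052]
tool_rot: [0.651, 0.759, -0.001, -0.001]
ft_force: [-1.4, 0.2, 0.6]
grip_width: 0.0131
```

Emit:
drive_tool --targets '[-0.06,0.83,0,0,0,4,-0.06,0.83,0,0,0,4,-0.06,0.83,0,0,0,4]'

```text
time: 6.75
position: [0.6104, 0.0555, 0.2052]
tool_rot: [0.676, 0.737, 0.001, 0.0]
ft_force: [1.0, 2.6, 0.1]
grip_width: 0.0133
```

Emit:
drive_tool --targets '[0,0,0,0,0,0,0,0,0,0,0,0,0,0,0,0,0,0,0,0,0,0,0,0,0,0,0,0,0,0,0,0,0,0,0,0,0,0,0,0,0,0]' --grip -0.2

```text
time: 7.33
position: [0.61, 0.0552, 0.2053]
tool_rot: [0.677, 0.736, -0.0, 0.0]
ft_force: [-0.4, -0.5, 0.6]
grip_width: 0.0492
```

```bash
python3 - <<'E'
from h import *
o=robot.get_obs();print(o["time"],o["position"],o["grip_width"],o["ft_force"])
T=pose();H=np.array([.50312+.11741,-.0387-.0248]);k=T[:2,3];v=k-H;print(np.linalg.norm(v),np.degrees(np.arctan2(v[1],v[0])))
plan((*k,.34),np.degrees(np.arctan2(T[1,0],T[0,0])))
E
```

```text
7.3333 [0.60996061 0.05518982 0.20526145] 0.04918843720934877 [-0.42399352 -0.53058231  0.59188505]
0.11915950030417125 95.08879658051747
 [ -0.    -0.   -13.47] [-0.01  0.01 -0.  ]
```

Opened around the pin. I'll rise straight up, check the arm, then hover over the mandrel.

Emit:
drive_tool --targets '[0,0,-2,0,0,0,0,0,-4.5,0,0,0,0,0,-7.5,0,0,0,0,0,-10.5,0,0,0,0,0,-13,0,0,0,0,0,-13,0,0,0,0,0,-13,0,0,0]' --grip -0.2

```text
time: 7.92
position: [0.6109, 0.0553, 0.3372]
tool_rot: [0.677, 0.736, 0.001, 0.002]
ft_force: [-0.2, -0.7, -0.6]
grip_width: 0.0522
```

```bash
python3 - <<'E'
from h import *
print(robot.get_obs()["time"])
plan((.472,.0127,.33),73.5)
E
```

```text
7.9167
 [ -3.07 -14.2    0.67] [2.500e-01 1.000e-02 2.132e+01]
```

Emit:
drive_tool --targets '[-0.6,-2.8,0.1,0,0,4,-1.2,-5.6,0.2,0,0,8,-1.8,-8.4,0.3,0,0,12,-2.4,-11.2,0.5,0,0,17,-3.1,-14.2,0.7,0,0,21.3,-3.1,-14.2,0.7,0,0,21.3,-3.1,-14.2,0.7,0,0,21.3,-3.1,-14.2,0.7,0,0,21.3]' --grip -0.2

```text
time: 8.58
position: [0.4714, 0.0125, 0.3277]
tool_rot: [0.801, 0.599, -0.0, -0.0]
ft_force: [0.4, -0.3, 0.3]
grip_width: 0.0522
```

```bash
python3 - <<'E'
from h import *
print(robot.get_obs()["time"])
T=pose();p,d=robot.camera("wrist");np.savez("w3.npz",p=p,d=d,T=T)
cv2.imwrite("pics/w3.png",p[:,:,::-1])
for n,X in (("bal",(.472,.0127,.0806)),("plain",(.442,-.088,.0806)),("coll",(.4964,.0955,.0806))):
    q=proj("wrist",X,T);print(n,q)
p,d=robot.camera("scene");cv2.imwrite("pics/s3.png",p[:,:,::-1])
p,d=robot.camera("top");np.savez("top3.npz",p=p);cv2.imwrite("pics/t3.png",cv2.resize(p[120:270,250:450,::-1],None,fx=4,fy=4))
E
```

```text
8.5833
bal [320.39475657 212.12687025]
plain [320.16849    289.63692464]
coll [320.38977354 141.14662935]
```

View pics/w3.png

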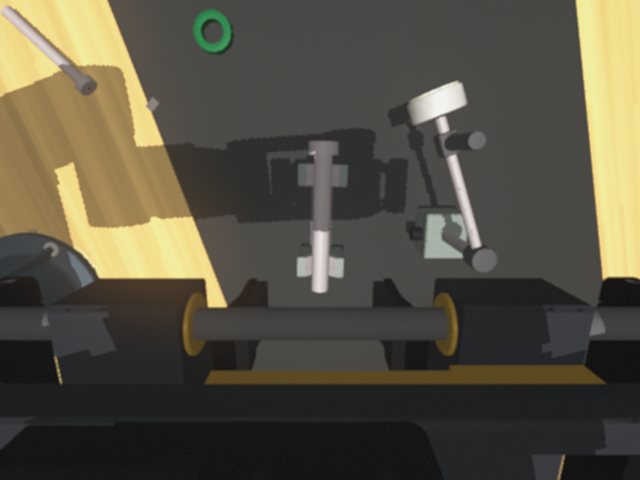

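View pics/s3.png

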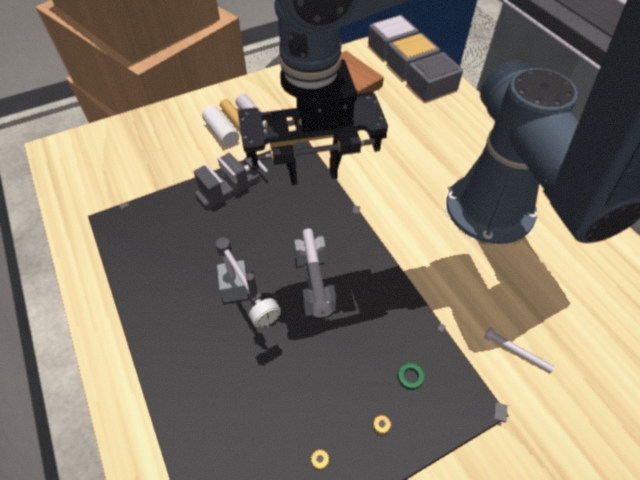

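View pics/t3.png

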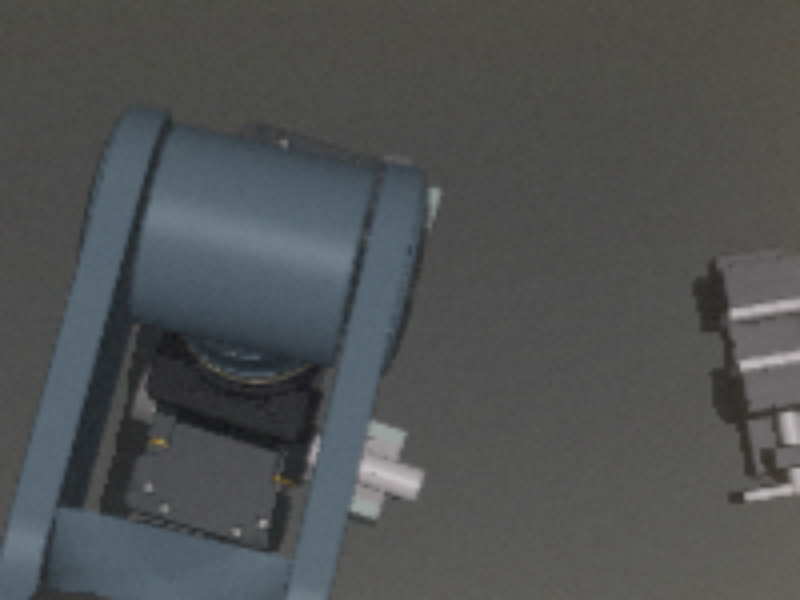

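The arm stays swung: the dial is at (265,312) in the scene view, and in the wrist view the bar runs from the post (484,259) to the dial (437,103). I'll refine the mandrel axis from the wrist view.

```bash
python3 - <<'E'
from h import *
f=np.load("w3.npz");p,d,T=f["p"],f["d"],f["T"]
print("knob",onz("wrist",(477,139),.24,T),"post",onz("wrist",(484,258),.188,T))
m=(d>0)
g=cv2.cvtColor(p,cv2.COLOR_RGB2GRAY).astype(int)
# height of each pixel
c=robot.calibration("wrist");vv,uu=np.mgrid[130:300,290:355]
pts=cv2.undistortPoints(np.stack([uu.ravel(),vv.ravel()],1).astype(float)[:,None],c["mtx"],c["distortion"])[:,0]
z=d[130:300,290:355].ravel();X=np.c_[pts*z[:,None],z];H=T@c["hand_eye"];W=X@H[:3,:3].T+H[:3,3]
hz=W[:,2].reshape(170,65)
for r in range(130,300,6):
    row=hz[r-130]; k=np.where(row>.087)[0]
    if len(k): print(r,k[0]+290,k[-1]+290,round(row.max(),4), np.round(onz("wrist",((k[0]+k[-1])/2+290,r),.0806,T)[:2],4), g[r,k[0]+288],g[r,k[len(k)//2]+290])
k=np.where((hz>.087).any(1))[0];print(k[0]+130,k[-1]+130)
print(onz("wrist",(322,k[0]+130),.0806,T),onz("wrist",(320,k[-1]+130),.0806,T))
cv2.imwrite("pics/w3c.png",cv2.resize(p[130:300,260:385,::-1],None,fx=3.5,fy=3.5,interpolation=cv2.INTER_CUBIC))
E
```

```text
knob [0.61034233 0.05652839 0.24      ] post [ 0.61952695 -0.06129277  0.188     ]
142 309 337 0.0998 [0.4991 0.0937] 50 122
148 309 336 0.0995 [0.4966 0.0871] 53 123
154 298 336 0.5196 [0.4882 0.0823] 74 115
160 316 329 0.0931 [0.4926 0.0736] 81 121
166 315 330 0.0928 [0.4906 0.0667] 101 120
172 316 329 0.0921 [0.4886 0.0598] 100 121
178 315 329 0.0928 [0.4859 0.053 ] 100 120
184 315 329 0.0923 [0.4839 0.0459] 99 120
190 315 328 0.0928 [0.4812 0.039 ] 80 120
196 315 328 0.0923 [0.4791 0.0319] 81 120
202 314 328 0.0934 [0.4764 0.0248] 69 120
208 314 330 0.5196 [0.4754 0.0172] 70 118
214 314 327 0.0939 [0.4715 0.0104] 71 121
220 314 328 0.0926 [0.4699 0.0028] 84 120
226 314 327 0.093 [ 0.4671 -0.0045] 110 120
232 314 327 0.0932 [ 0.4648 -0.0121] 125 212
238 290 327 0.5196 [ 0.4477 -0.0153] 76 230
244 313 326 0.094 [ 0.4591 -0.027 ] 112 229
250 313 326 0.5196 [ 0.4568 -0.0347] 91 228
256 313 326 0.5196 [ 0.4545 -0.0426] 144 228
262 313 325 0.0927 [ 0.4515 -0.0503] 159 225
268 295 326 0.5196 [ 0.4384 -0.055 ] 77 225
274 297 326 0.0935 [ 0.4372 -0.0634] 77 224
280 312 326 0.0926 [ 0.4444 -0.0744] 79 223
286 312 326 0.0936 [ 0.442  -0.0826] 83 223
298 336 336 0.5196 [ 0.4592 -0.1057] 77 76
131 298
[0.50154748 0.10613151 0.0806    ] [ 0.43835841 -0.09953904  0.0806    ]
```

View pics/w3c.png

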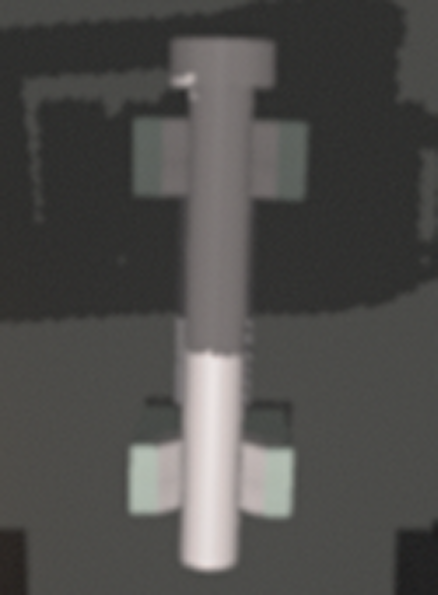

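```bash
python3 - <<'E'
from h import *
T=np.load("w3.npz")["T"]
a=onz("wrist",(260+222/3.5,130+38/3.5-.3),.0966,T);b=onz("wrist",(260+208/3.5,130+569/3.5-.3),.0900,T)
print(a,b,np.linalg.norm((a-b)[:2]))
y=np.array([.0736,.0667,.0598,.053,.0459,.039,.0319,.0248,.0104,.0028,-.0045,-.0121,-.027,-.0347,-.0426,-.0503,-.0744,-.0826])
x=np.array([.4926,.4906,.4886,.4859,.4839,.4812,.4791,.4764,.4715,.4699,.4671,.4648,.4591,.4568,.4545,.4515,.4444,.442])
k=np.polyfit(y,x,1);print(k,np.degrees(np.arctan2(1,k[0])))
u=np.array([k[0],1])/np.hypot(k[0],1)
for e,s in ((a,-.085),(b,.105)):
    t=(e[1])+s*u[1]; print("bal",np.polyval(k,t),t)
# block centres
for nm,pp in (("far",[(135,118),(308,122),(135,198),(306,203)]),("near",[(131,445),(294,448),(130,513),(292,516)])):
    print(nm,np.mean([onz("wrist",(260+q[0]/3.5,130+q[1]/3.5),.085,T) for q in pp],0))
E
```

```text
[0.49978651 0.09447996 0.0966    ] [ 0.44106542 -0.08773693  0.09      ] 0.19144493327585171
[0.32857961 0.46853957] 71.81053136917717
bal 0.4730501292295242 0.013727456515074898
bal 0.472487831856404 0.012016159279713098
far [0.48807247 0.05528421 0.085     ]
near [ 0.45172818 -0.05657833  0.085     ]
```

All checks agree: length 191 mm, block spacing 117.6 mm (spec 118), yaw 72°, and the balance point at (0.4727, 0.0129), 14 mm from the gap's middle. I'll descend in two stages.

```bash
python3 -c "
from h import *
plan((.4727,.0129,.0619),71.9)"
```

```text
[ 0.04  0.04 26.6 ] [ 0.   -0.01  1.66]
```

Emit:
drive_tool --targets '[0,0.1,3,0,0,1.6,0,0.1,6.5,0,0,1.6,0,0.1,10,0,0,1.6,0,0.1,13,0,0,1.6,0,0.1,15.5,0,0,1.6,0,0.1,17.5,0,0,1.6,0,0.1,19,0,0,1.6,0,0.1,20,0,0,1.6,0,0.1,20,0,0,1.6,0,0.1,20,0,0,1.6]' --grip -0.2

```text
time: 9.57
position: [0.4726, 0.0124, 0.1276]
tool_rot: [0.809, 0.587, -0.0, -0.0]
ft_force: [-0.3, 0.2, -0.5]
grip_width: 0.0523
```

```bash
python3 - <<'E'
from h import *
plan((.4727,.0129,.0619),71.9)
T=pose();p,d=robot.camera("wrist");cv2.imwrite("pics/w4.png",p[:,:,::-1])
print(proj("wrist",(.4727,.0129,.0806),T),robot.get_obs()["time"])
E
```

```text
[0.05 0.01 6.57] [-0.07  0.01  0.05]
[319.61713031 254.8779808 ] 9.6167
```

View pics/w4.png

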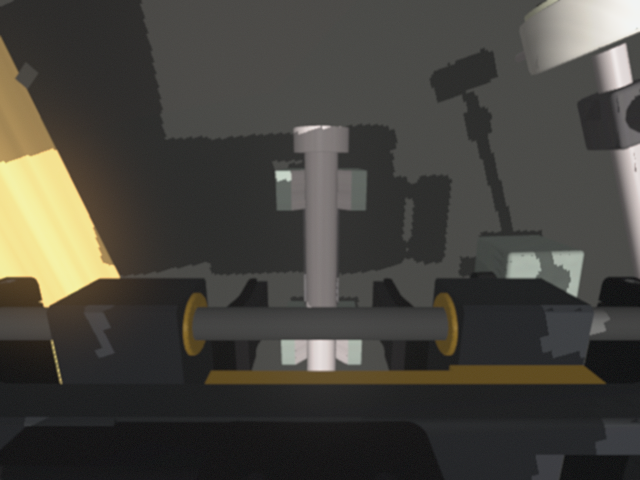

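The shaft is centred at column 320 between the fingers (about 250 and 390), and the dial and bar are clear at the right. Final descent and grip.

Emit:
drive_tool --targets '[0,0,1.5,0,0,0,0,0,3,0,0,0,0,0,4.5,0,0,0,0,0,5.7,0,0,0,0,0,6.5,0,0,0,0,0,6.5,0,0,0,0,0,6.5,0,0,0]' --grip -0.2

```text
time: 10.2
position: [0.4727, 0.0122, 0.0636]
tool_rot: [0.809, 0.587, 0.0, 0.0]
ft_force: [-0.3, -0.4, 0.4]
grip_width: 0.0521
```

Emit:
drive_tool --targets '[0,0,0,0,0,0,0,0,0,0,0,0,0,0,0,0,0,0,0,0,0,0,0,0,0,0,0,0,0,0,0,0,0,0,0,0,0,0,0,0,0,0,0,0,0,0,0,0,0,0,0,0,0,0]' --grip 1 --squeeze 20

```text
time: 10.95
position: [0.4721, 0.0122, 0.0632]
tool_rot: [0.809, 0.587, -0.0, -0.0]
ft_force: [0.4, 0.0, -0.2]
grip_width: 0.0033
```

Emit:
drive_tool --targets '[0,0,0,0,0,0,0,0,0,0,0,0,0,0,0,0,0,0,0,0,0,0,0,0]' --grip 1 --squeeze 50

```text
time: 11.28
position: [0.4721, 0.0123, 0.0632]
tool_rot: [0.809, 0.587, 0.0, -0.0]
ft_force: [-1.2, -0.4, -0.0]
grip_width: 0.0003
```

```bash
python3 - <<'E'
from h import *
o=robot.get_obs();print({k:np.round(o[k],4) for k in ("time","position","ft_force","moment","grip_width")})
E
```

```text
{'time': np.float64(11.2833), 'position': array([0.4721, 0.0123, 0.0632]), 'ft_force': array([-1.2066, -0.3656, -0.0108]), 'moment': array([-0.0912,  0.0679, -0.0514]), 'grip_width': np.float64(0.0003)}
```

The fingers shut fully, so nothing is between them. I'll look before moving.

```bash
python3 - <<'E'
from h import *
T=pose();p,d=robot.camera("wrist");cv2.imwrite("pics/w5.png",p[:,:,::-1])
p,d=robot.camera("scene");np.savez("s5.npz",p=p,d=d);cv2.imwrite("pics/s5.png",cv2.resize(p[170:350,190:390,::-1],None,fx=4,fy=3.3*4/3.3,interpolation=cv2.INTER_CUBIC)[:600])
E
```

```text
(no output)
```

View pics/w5.png

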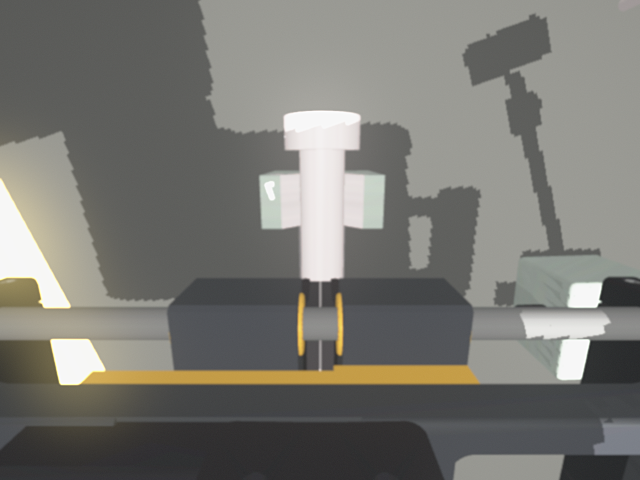

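View pics/s5.png

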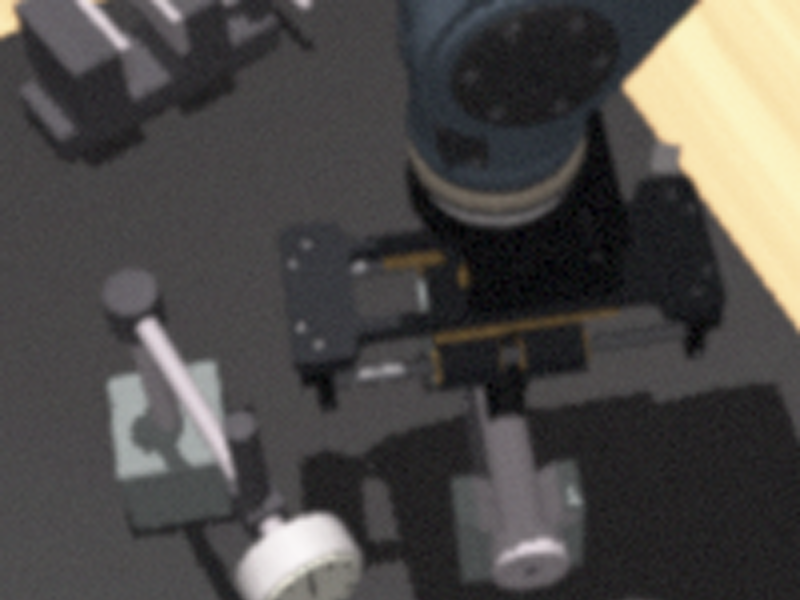

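```bash
python3 - <<'E'
from h import *
T=pose();p,d=robot.camera("wrist")
c=robot.calibration("wrist")
def w(u,v):
    z=np.median(d[v-1:v+2,u-1:u+2]); q=cv2.undistortPoints(np.array([[[u,v]]],float),c["mtx"],c["distortion"])[0,0]
    return (T@c["hand_eye"]@np.array([q[0]*z,q[1]*z,z,1]))[:3].round(4)
for uv in ((322,130),(322,160),(322,200),(322,240),(322,270),(270,200),(372,200),(320,330),(302,300),(338,300),(310,290),(330,290),(200,200)): print(uv,w(*uv))
p3,d3=robot.camera("top");cv2.imwrite("pics/t5.png",cv2.resize(p3[145:265,270:380,::-1],None,fx=5,fy=5,interpolation=cv2.INTER_CUBIC))
cv2.imwrite("pics/w5c.png",cv2.resize(p[240:390,240:400,::-1],None,fx=4,fy=4,interpolation=cv2.INTER_CUBIC))
E
```

```text
(322, 130) [0.4978 0.0872 0.0988]
(322, 160) [0.494  0.0753 0.0919]
(322, 200) [0.4884 0.0581 0.0921]
(322, 240) [0.4825 0.0398 0.0919]
(322, 270) [0.4778 0.0254 0.0922]
(270, 200) [0.4642 0.0652 0.0857]
(372, 200) [0.5113 0.0498 0.0858]
(320, 330) [0.4814 0.0393 0.1806]
(302, 300) [0.4794 0.0469 0.1782]
(338, 300) [0.4876 0.0445 0.1789]
(310, 290) [0.4709 0.0221 0.1056]
(330, 290) [0.4797 0.0195 0.106 ]
(200, 200) [0.4098 0.0753 0.0256]
```

View pics/w5c.png

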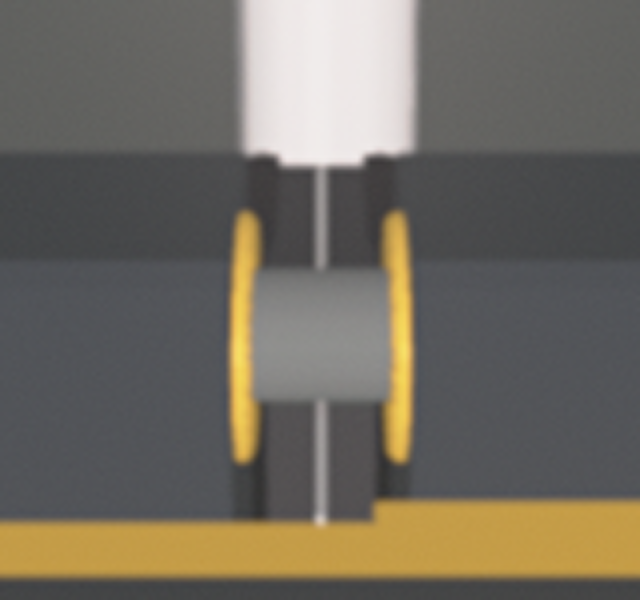

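View pics/t5.png

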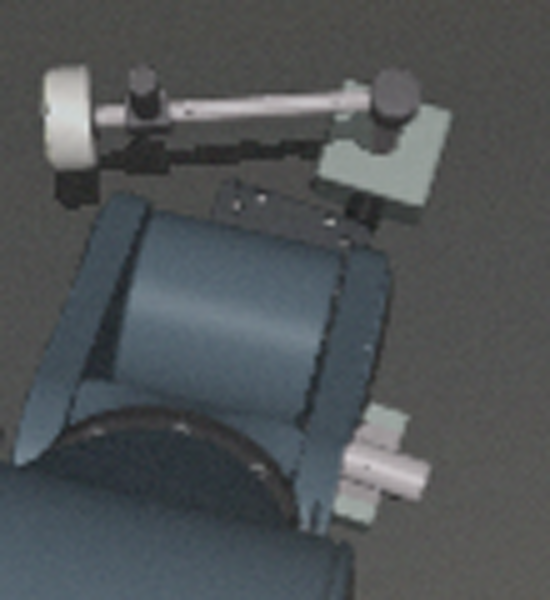

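```bash
python3 - <<'E'
from h import *
T=pose()
for zt in (0,-.01,-.0187,-.03,-.04,-.05,-.06):
    print(zt,[proj("wrist",(T@np.array([x,0,zt,1]))[:3],T).round(1).tolist() for x in (0,.0095,.015)])
p,d=robot.camera("wrist")
print(np.round(d[272:300:2,[310,312,330,332]],4))
f=np.load("s5.npz")["d"]
o=robot.get_obs();print(o["q"],o["position"])
for zt in (0,-.0187,-.04): print("scene",proj("scene",(T@np.array([0,0,zt,1]))[:3]))
E
```

```text
0 [[319.4, 277.7], [319.4, 262.1], [319.4, 252.9]]
-0.01 [[319.3, 283.7], [319.3, 267.4], [319.3, 257.8]]
-0.0187 [[319.3, 289.5], [319.3, 272.5], [319.3, 262.5]]
-0.03 [[319.2, 297.8], [319.2, 279.9], [319.2, 269.2]]
-0.04 [[319.2, 306.1], [319.2, 287.2], [319.2, 276.0]]
-0.05 [[319.1, 315.5], [319.1, 295.5], [319.1, 283.7]]
-0.06 [[319.0, 326.0], [319.0, 304.9], [319.0, 292.4]]
[[0.1728 0.1723 0.1714 0.1742]
 [0.1729 0.1732 0.1716 0.1734]
 [0.1751 0.1732 0.1722 0.1735]
 [0.1738 0.1739 0.1743 0.1708]
 [0.174  0.1753 0.1678 0.1677]
 [0.1702 0.1694 0.1657 0.1654]
 [0.1666 0.1679 0.1646 0.1639]
 [0.1635 0.1644 0.1644 0.1605]
 [0.161  0.1622 0.1618 0.158 ]
 [0.16   0.1589 0.1592 0.155 ]
 [0.1561 0.1575 0.1568 0.1531]
 [0.1554 0.1548 0.1547 0.1515]
 [0.1526 0.1529 0.1535 0.149 ]
 [0.1499 0.1503 0.151  0.1479]]
[-2.11295424e-01  5.47542815e-01  1.92636970e+00 -3.61723939e-05
  6.67710963e-01  1.04363905e-01] [0.47209559 0.01225399 0.06324286]
scene [316.10746911 275.97532468]
scene [315.98751003 271.07844833]
scene [315.84608104 265.30549045]
```

```bash
python3 - <<'E'
from h import *
c=robot.calibration("wrist");H=c["hand_eye"]
for nm,cols in (("w1.npz",(205,212,218,224,228,412,420,430)),("w2.npz",(215,220,226,412,420,426)),("w3.npz",(240,250,256,262,378,385,395))):
    f=np.load(nm);d=f["d"]
    print(nm)
    for u in cols:
        out=[]
        for v in range(272,312,3):
            z=d[v,u]; q=cv2.undistortPoints(np.array([[[u,v]]],float),c["mtx"],c["distortion"])[0,0]
            X=(H@np.array([q[0]*z,q[1]*z,z,1]))[:3]
            if z<.3 and z>0: out.append((v,*(X*1000).round(0).astype(int)))
        print(u,out[:7])
E
```

```text
w1.npz
205 [(287, np.int64(11), np.int64(-52), np.int64(-42)), (290, np.int64(11), np.int64(-51), np.int64(-46)), (293, np.int64(11), np.int64(-50), np.int64(-51)), (296, np.int64(10), np.int64(-49), np.int64(-53)), (299, np.int64(10), np.int64(-48), np.int64(-55)), (302, np.int64(9), np.int64(-48), np.int64(-57)), (305, np.int64(10), np.int64(-47), np.int64(-60))]
212 [(281, np.int64(11), np.int64(-51), np.int64(-35)), (284, np.int64(11), np.int64(-50), np.int64(-39)), (287, np.int64(11), np.int64(-49), np.int64(-43)), (290, np.int64(11), np.int64(-48), np.int64(-47)), (293, np.int64(10), np.int64(-48), np.int64(-48)), (296, np.int64(9), np.int64(-47), np.int64(-49)), (299, np.int64(9), np.int64(-46), np.int64(-53))]
218 [(278, np.int64(10), np.int64(-50), np.int64(-30)), (281, np.int64(11), np.int64(-49), np.int64(-35)), (284, np.int64(9), np.int64(-48), np.int64(-35)), (290, np.int64(9), np.int64(-47), np.int64(-42)), (293, np.int64(9), np.int64(-46), np.int64(-46)), (296, np.int64(9), np.int64(-44), np.int64(-49)), (299, np.int64(10), np.int64(-43), np.int64(-54))]
224 [(281, np.
[... 5673 characters left out ...]
 [(278, np.int64(11), np.int64(32), np.int64(-30)), (281, np.int64(11), np.int64(31), np.int64(-35)), (284, np.int64(10), np.int64(31), np.int64(-38)), (287, np.int64(9), np.int64(31), np.int64(-38)), (290, np.int64(9), np.int64(30), np.int64(-42)), (293, np.int64(9), np.int64(30), np.int64(-45)), (296, np.int64(9), np.int64(29), np.int64(-49))]
395 [(287, np.int64(11), np.int64(35), np.int64(-43)), (290, np.int64(11), np.int64(34), np.int64(-46)), (293, np.int64(11), np.int64(33), np.int64(-50)), (296, np.int64(10), np.int64(33), np.int64(-53)), (299, np.int64(11), np.int64(32), np.int64(-57)), (302, np.int64(9), np.int64(32), np.int64(-56)), (305, np.int64(9), np.int64(31), np.int64(-58))]
```

I measured the fingertips in four wrist frames. They end 30 mm short of the reported TCP, while the world points I get through that same TCP pose are right (plate 25.6 mm, block tops 85.7 mm, shaft top 92 mm). So the real tips sat about 1.5 mm above the shaft and closed over it. The knob was gripped only near its top, but it did swing. Nothing was touched here. I'll raise, reopen, and go down 30 mm further than the stated offset.

Emit:
drive_tool --targets '[0,0,-1,0,0,0,0,0,-2,0,0,0,0,0,-2,0,0,0]'

```text
time: 11.78
position: [0.4732, 0.0121, 0.0844]
tool_rot: [0.809, 0.587, 0.001, 0.001]
ft_force: [1.0, 0.8, 0.6]
grip_width: 0.0006
```

Emit:
drive_tool --targets '[0,0,0,0,0,0,0,0,0,0,0,0,0,0,0,0,0,0,0,0,0,0,0,0,0,0,0,0,0,0,0,0,0,0,0,0,0,0,0,0,0,0,0,0,0,0,0,0,0,0,0,0,0,0]' --grip -0.2 --squeeze 20

```text
time: 12.53
position: [0.4721, 0.0122, 0.0832]
tool_rot: [0.809, 0.587, -0.0, -0.0]
ft_force: [-0.4, 0.1, -0.1]
grip_width: 0.0492
```

```bash
python3 - <<'E'
from h import *
o=robot.get_obs();print(o["time"],o["grip_width"])
plan((.4727,.0129,.0325),71.9)
E
```

```text
12.5333 0.04917883214070053
 [0.08 0.04 5.07] [-0.    0.    0.01]
```

Emit:
drive_tool --targets '[0.1,0.05,1,0,0,0,0.1,0.05,2,0,0,0,0.1,0.05,2.8,0,0,0,0.1,0.05,3.4,0,0,0,0.1,0.05,4,0,0,0,0.1,0.05,4.5,0,0,0,0.1,0.05,5,0,0,0,0.1,0.05,5,0,0,0,0.1,0.05,5,0,0,0]' --grip -0.2

```text
time: 13.28
position: [0.4728, 0.0131, 0.033]
tool_rot: [0.809, 0.587, -0.0, -0.0]
ft_force: [0.9, -0.3, -1.0]
grip_width: 0.0522
```

Emit:
drive_tool --targets '[0,0,0,0,0,0,0,0,0,0,0,0,0,0,0,0,0,0,0,0,0,0,0,0,0,0,0,0,0,0,0,0,0,0,0,0,0,0,0,0,0,0,0,0,0,0,0,0,0,0,0,0,0,0]' --grip 1 --squeeze 15

```text
time: 14.03
position: [0.4735, 0.0129, 0.0334]
tool_rot: [0.809, 0.587, 0.0, 0.0]
ft_force: [1.1, -0.1, 1.4]
grip_width: 0.0216
```

```bash
python3 - <<'E'
from h import *
o=robot.get_obs();print({k:np.round(o[k],4) for k in ("time","position","ft_force","moment","grip_width")})
T=pose();p,d=robot.camera("wrist");cv2.imwrite("pics/w6.png",p[:,:,::-1])
E
```

```text
{'time': np.float64(14.0333), 'position': array([0.4735, 0.0129, 0.0334]), 'ft_force': array([ 1.1319, -0.1041,  1.4019]), 'moment': array([-0.1563, -0.0818,  0.0157]), 'grip_width': np.float64(0.0216)}
```

View pics/w6.png

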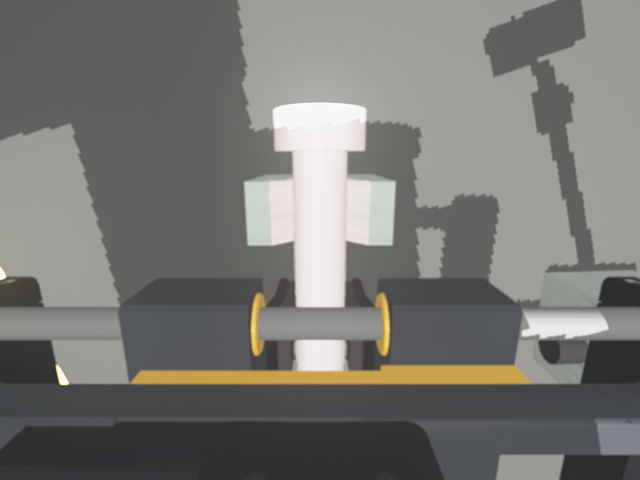

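The opening is 21.6 mm, so the 22 mm shaft is gripped. I'll squeeze harder and lift 2 cm slowly to check the level.

Emit:
drive_tool --targets '[0,0,0,0,0,0,0,0,0,0,0,0,0,0,0,0,0,0,0,0,0,0,0,0]' --grip 1 --squeeze 55

```text
time: 14.42
position: [0.4735, 0.0129, 0.0334]
tool_rot: [0.809, 0.587, 0.0, 0.0]
ft_force: [1.7, -0.6, 1.9]
grip_width: 0.021
```

Emit:
drive_tool --targets '[0,0,-0.2,0,0,0,0,0,-0.5,0,0,0,0,0,-0.8,0,0,0,0,0,-1.1,0,0,0,0,0,-1.4,0,0,0,0,0,-1.7,0,0,0,0,0,-2,0,0,0,0,0,-2,0,0,0,0,0,-2,0,0,0]'

```text
time: 15.17
position: [0.473, 0.013, 0.0535]
tool_rot: [0.809, 0.587, 0.0, 0.0]
ft_force: [0.1, 0.3, -5.9]
grip_width: 0.0204
```

```bash
cat > lvl.py <<'E'
from h import *
import sys
o=robot.get_obs();print({k:np.round(o[k],4) for k in ("time","position","tool_rot","ft_force","moment","grip_width")})
T=pose();p,d=robot.camera("wrist");cv2.imwrite(f"pics/{sys.argv[1]}.png",p[:,:,::-1])
c=robot.calibration("wrist");vv,uu=np.mgrid[160:275,316:326]
pts=cv2.undistortPoints(np.stack([uu.ravel(),vv.ravel()],1).astype(float)[:,None],c["mtx"],c["distortion"])[:,0]
z=d[160:275,316:326].ravel();X=np.c_[pts*z[:,None],z];W=X@(T@c["hand_eye"])[:3,:3].T+(T@c["hand_eye"])[:3,3]
X=(W-T[:3,3])@T[:3,0]; k=np.polyfit(X,W[:,2],1); r=W[:,2]-np.polyval(k,X); g=abs(r)<.004; k=np.polyfit(X[g],W[g,2],1)
print("pitch deg",np.degrees(np.arctan(k[0])),"top z at grip",k[1],"n",g.sum())
E
python3 lvl.py w7
```

```text
{'time': np.float64(15.1667), 'position': array([0.473 , 0.013 , 0.0535]), 'tool_rot': array([8.094e-01, 5.872e-01, 2.000e-04, 2.000e-04]), 'ft_force': array([ 0.1307,  0.2998, -5.8551]), 'moment': array([-0.0547,  0.0982, -0.0174]), 'grip_width': np.float64(0.0204)}
pitch deg -0.035621312771460724 top z at grip 0.11183813700925524 n 1136
```

View pics/w7.png

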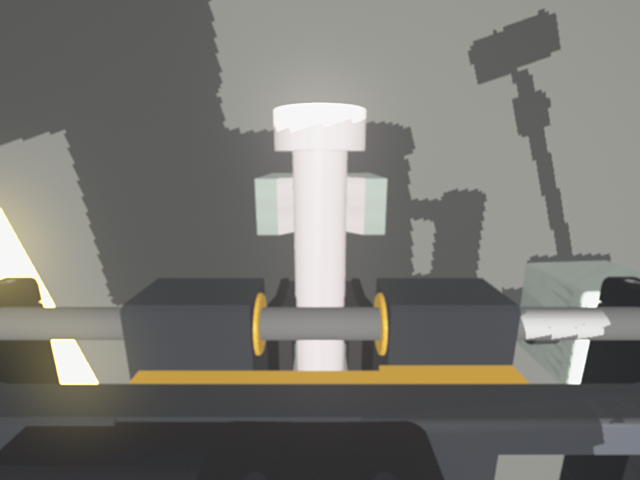

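Level within 0.05°, carried weight 5.9 N (0.6 kg), top of shaft raised 20 mm. Lifting the remaining 8 cm slowly.

Emit:
drive_tool --targets '[0,0,-0.4,0,0,0,0,0,-0.9,0,0,0,0,0,-1.4,0,0,0,0,0,-1.9,0,0,0,0,0,-2.4,0,0,0,0,0,-2.9,0,0,0,0,0,-3.4,0,0,0,0,0,-3.8,0,0,0,0,0,-4,0,0,0,0,0,-4,0,0,0]'

```text
time: 16.05
position: [0.4732, 0.013, 0.0938]
tool_rot: [0.809, 0.587, 0.0, 0.0]
ft_force: [-0.7, 0.0, -6.1]
grip_width: 0.0207
```

Emit:
drive_tool --targets '[0,0,-0.4,0,0,0,0,0,-0.9,0,0,0,0,0,-1.4,0,0,0,0,0,-1.9,0,0,0,0,0,-2.4,0,0,0,0,0,-2.9,0,0,0,0,0,-3.4,0,0,0,0,0,-3.8,0,0,0,0,0,-4,0,0,0,0,0,-4,0,0,0,0,0,-4,0,0,0,0,0,-4,0,0,0]'

```text
time: 17.05
position: [0.4726, 0.0131, 0.133]
tool_rot: [0.809, 0.587, -0.0, -0.0]
ft_force: [-0.7, -0.5, -6.3]
grip_width: 0.021
```

```bash
python3 lvl.py w8; python3 - <<'E'
from h import *
p,d=robot.camera("scene");cv2.imwrite("pics/s8.png",cv2.resize(p[150:350,150:400,::-1],None,fx=3,fy=3,interpolation=cv2.INTER_CUBIC))
E
```

```text
{'time': np.float64(17.05), 'position': array([0.4726, 0.0131, 0.133 ]), 'tool_rot': array([ 8.095e-01,  5.872e-01, -2.000e-04, -2.000e-04]), 'ft_force': array([-0.6516, -0.5025, -6.339 ]), 'moment': array([-0.0393,  0.0604, -0.0375]), 'grip_width': np.float64(0.021)}
pitch deg 0.015541849642011099 top z at grip 0.19135317217509773 n 1147
```

View pics/s8.png

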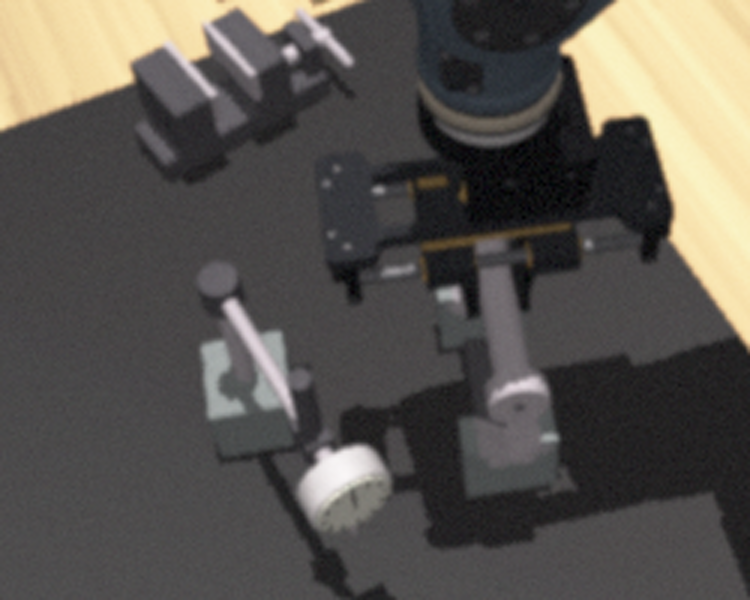

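View pics/w8.png

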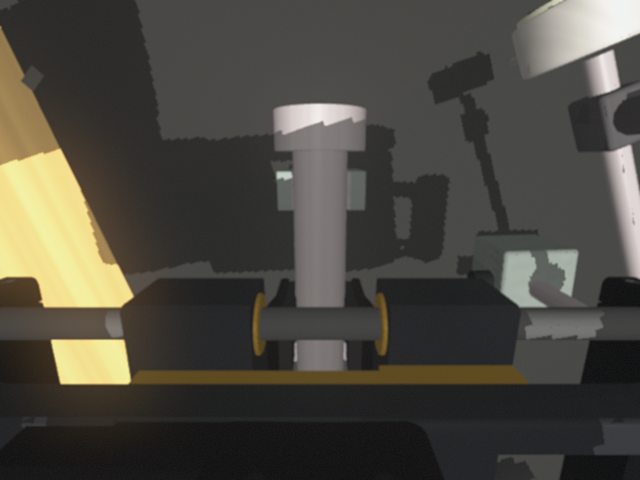

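The mandrel is held level (0.02°), about 100 mm up (shaft top from 92 to 191 mm), above the blocks. The dial is clear of it at (345,488) in the scene crop. Handing in.

```bash
python3 - <<'E'
from rig import robot
import numpy as np
o=robot.get_obs();print(o["time"],np.abs(o["joint_velocities"]).max(),o["ft_force"])
print(robot.hand_in())
E
```

```text
17.15 0.0010354158500956866 [-0.28378898  0.12474268 -5.93105409]
the job is handed in; nothing more can be done
None
```

The indicator arm is swung about 72° clockwise and left there. The mandrel is held in the gripper about 100 mm above where it lay, level and still over the V-blocks. I handed the job in at 17 s; it reports no verdict.

**Last checks:**
- The shaft's top rose from 92 to 191 mm above the bench, and its tilt read 0.02°.
- The gripper carries 5.9 N (about 0.6 kg) with a 21 mm opening, and the arm is at rest.
- The dial is well clear of the mandrel, and nothing touched the vise, spacer ring or nuts. I took no last close-up of the ring and nuts.

**What disagreed:** my first grip on the mandrel closed on nothing. The wrist images showed the real fingertips about 30 mm short of the reported tool point, so the fingers shut just above the shaft without disturbing it. I went 30 mm lower and the second grip held. For the same reason I held the knob only near its top during the swing, but the arm turned as intended.

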